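# Full stroke of the bottle-top dispenser

### The arm

A 6-joint arm with a two-finger parallel gripper is mounted at the origin on the work surface. World frame = base frame: x ahead of the robot, y to its left, z up, the work surface at z = 0. Lengths are in m, angles in rad, forces in N, time in s.
With the tool pointing down it reaches from about 0.325 to 1 m from the base axis. Payload 5.1 kg.
Tool frame: the origin (TCP) lies between the finger pads; the fingertips stand 14 mm ahead of it and the grasp point (between the pads) lies 5 mm behind it (bot.tips_ahead is the distance from the TCP to the fingertips, in m); z points along the fingers, y is the direction in which the jaws open and shut (so a half turn about z gives the same grasp; the last joint's range is limited). The gripper opens to 85 mm and grips with 20 to 120 N. Pads are 22 mm wide; open, the fingers measure 114 mm over their backs; the gripper's body (76 mm by 85 mm) begins 54 mm behind the grasp point. The pads swing forward as they close: fully open they stand 13 mm farther back than shut.
Start: joints at [1.228, 0.124, 1.65, -0, 1.367, -0.083], TCP at [0.167, 0.628, 0.245] pointing down, gripper open.
Joint ranges: [-2.61, 2.61], [-1.02, 2.33], [0.03, 2.71], [-1.35, 4.49], [0.32, 2.68], [-2.91, 2.91]. Speed limits (rad/s): [2.57, 2.57, 3.14, 3.14, 3.14, 3.14].

### API

Orientations are given as a rotation vector (axis times angle).
In Python, from bench import bot gives the robot as it stands.
- The arm moves only by the tool jog_arm, never from a script. Its argument "increments" is a list of rows, each a list of 7 numbers: the opening, from 0 (shut) to 1 (fully open), then the shift along the tool's x, y, z as a fraction of full scale, then the turn, a rotation vector about the tool's x, y, z as a fraction of full scale. In form: [[grip, dx, dy, dz, wx, wy, wz], ...]. A call has exactly 8 rows; each row is the pose to reach, as a shift and turn from the pose commanded when the call began, along the tool's axes at that moment, turning the shorter way round; what a row does not reach only later rows make up. Full scale, the value 1, is 0.3 m for a shift and pi rad for a turn. A row lasts 1/12 s, in which the tool goes at most 41.7 mm and 7.16 degrees, less where a joint would pass 70% of its speed; a pose out of reach is approached as far as the arm can. A call with a number of a shift or a turn outside -1 to 1 is refused whole. A call with a gripper value outside its range is refused whole. The fingers move at their own pace and stop on an object; the grip force is fixed at half the most. Time passes only in rows, so rows that repeat a pose let the fingers close, or fill a call up. It gives the time, the measured TCP pose, the force and the opening at its end, in the units of the state.
- bot.get_state(): the state, without advancing time (a new reading comes with each control period).
- bot.capture(name): name is "side" or "top"; returns a dict with "color" (384x512x3 uint8, blue, green, red), "range_z" (384x512 float32, m along the optical axis (not along the pixel's ray), 0 where there is no reading), "vertical_fov" (degrees; the focal length in pixels is half the picture's height over the tangent of half this angle, whatever the lens; pixels are square), "cx", "cy" (the principal point, pixels), "world_from_camera" (4x4, takes a point from camera to world coordinates). Camera axes: x right, y down, z forward; pixel columns grow to the right and rows downward; lengths in m; the calibration is good to about 2 mm. A picture is of the moment at which its call begins.
- bot.hand_in(): hands the job in, once; it reports no verdict.
The state is a dict: "time": time; "joints": joint angles; "qd": joint speeds; "joint_efforts": joint torques, N m; "ee_pos": TCP position; "tcp_rot": TCP orientation; "force": force on the tool from outside, world axes, zero at the start; "moment": the same for the moment, N m; "width": opening from 0.0 (shut) to 1.0 (fully open).
Only numpy, scipy, OpenCV 4.12 (cv2) and the standard library are available. Lean on these libraries where they do the work, as an engineer would, in place of code of your own. Each camera call takes 0.05 s, during which the arm holds its last target.

### The job

Stand the handled beaker on the table centrally under the nozzle of the bottle-top dispenser and let go of it. Press the dispenser's plunger slowly down until it bottoms firmly on its volume stop, without forcing it, hold it there for a moment, then ease it back up under control until it has fully risen. Then carry the beaker upright to the magnetic stirrer and stand it in the middle of the round white plate, leaving everything else on the table undisturbed.

Things in the scene. Friction and masses are not known exactly. Their poses are not given: they have to be found in the camera images.
- beaker: loose handled beaker of white plastic, 90 g: cup 57 mm wide at the mouth and 53 mm at the foot, 66 mm high, wall 3 mm, open on top. Origin at the centre of its underside, z up; the handle lies towards its own -x
- beaker_center (a point): on the cup's axis, half-way up (33 mm above its underside); axes as the beaker
- beaker_handle (a point): centre of the upright bar of the beaker's handle: 62 mm from the cup's axis towards the beaker's -x, 37 mm above its underside. The bar is 10 mm thick (beaker x), 14 mm wide (beaker y), from 13 to 61 mm above the underside; two short arms 12 mm wide join it to the cup; best gripped from above, the fingers closing along the beaker's y
- dispenser: fixed: amber reagent bottle 77 mm wide in a grey bench holder 112 mm wide and 34 mm high, neck top 150 mm above the table. Origin under the bottle's axis, on the table; z up; the nozzle points to its own -x
- dispenser_head: the fixed dispenser screwed on the bottle, same origin and axes: blue collar, white valve block, tube, glass barrel 34 mm wide up to 241 mm above the table; on the side away from the nozzle an upright steel scale rail with the volume stop, a black clamp with a rubber buffer on top and an orange thumb screw. The clamp is set anew each time and its height is not reported
- nozzle_tip (a point): lower end of the nozzle, 95 mm from the bottle's axis towards the dispenser's -x, 132 mm above the table; its tube, 8 mm thick, runs back level to the head at 176 mm above the table
- plunger (a joint): how far the plunger is pressed, m: 0 fully risen, grows downwards. A return spring resists: about 2.6 N to start it, 7 N at 34 mm; let go, it flies up. A fork under the knob lands on the volume stop, so the stroke ends hard anywhere from 14 to 34 mm: feel for it. Barrel of glass: 5 to 10 N on top of the spring seats it firmly; 14 N on top of it breaks it
- plunger_top (a point): centre of the flat top of the blue plunger knob, 46 mm wide (flat 40 mm), 22 mm high, over the bottle's axis, 301 mm above the table when risen; moves with the plunger. Press it slowly: above 0.2 m/s, down or up, the stroke is spoilt. Work it only with the beaker under the nozzle
- stirrer: fixed grey magnetic stirrer, 170 x 140 mm, body 42 mm high, black dial on its front (-x); origin under its centre
- plate_center (a point): centre of the top face of the stirrer's round white plate, 128 mm wide, 50 mm above the table
- tube_rack: white plastic test-tube rack, 62 x 210 x 68 mm with five tubes standing to 115 mm; origin under its centre; loose bystander
- flask: stoppered glass conical flask, 66 mm wide, 118 mm high; origin under its centre; loose bystander
- dish: white porcelain evaporating dish, 72 mm wide, 26 mm high; origin under its centre; loose bystander
- amber_bottle: small capped amber reagent bottle, 42 mm wide, 85 mm high; origin under its centre; loose bystander
- wash_bottle: white wash bottle with a red cap and bent spout, 62 mm wide, 162 mm high; origin under its centre; loose bystander
- cylinder_grad: glass measuring cylinder on a blue foot 62 mm wide, 175 mm high; origin under its centre; loose bystander
- spatula: flat-ended steel laboratory spatula, 176 mm long, 7 mm thick, lying flat; origin under its middle; loose bystander
Mind the look-alikes: they are no part of the job. What is shaped like the beaker but green or purple is not meant.

How it is judged:
On the way, in this order (a step that is already met when the one before it is completed fails the run):
1. the beaker stands on the table, upright and let go, under the nozzle (axis within 18 mm of it) (horizontal distance between beaker_center and nozzle_tip below 0.018 m and angle between beaker_center's own z axis and vertical below 0.1 rad and height (world z) of beaker below 0.006 m and linear speed of beaker below 0.02 m/s and contact force between the fingers and beaker below 0.1 N), for 0.2 s.
2. the plunger is bottomed on its volume stop, bearing on it with more than 4 N, for 0.3 s (contact force between plunger and dispenser_head above 4 N and value of joint plunger above 0.01 m and horizontal distance between beaker_center and nozzle_tip below 0.018 m), for 0.3 s.
3. the plunger has fully risen again (within 2 mm), the beaker still under the nozzle (value of joint plunger below 0.002 m and horizontal distance between beaker_center and nozzle_tip below 0.018 m), for 0.1 s.
At the end, for the whole second after the job is handed in: The beaker stands upright, released and at rest on the stirrer's round plate, its axis within 25 mm of the plate's centre; the plunger is fully risen (within 2 mm); no bystander has been shifted or toppled (horizontal distance between beaker_center and plate_center below 0.025 m and z of beaker in the frame of plate_center between -0.004 and 0.006 m and angle between beaker_center's own z axis and vertical below 0.1 rad and linear speed of beaker below 0.02 m/s and value of joint plunger below 0.002 m); the robot touches nothing.
It fails at once if the volume stop is overloaded: the plunger bears on it with more than 14 N (contact force between plunger and dispenser_head above 14 N).
It fails at once if the plunger moves faster than 0.2 m/s, down or back up (velocity of joint plunger above 0.2 m/s or velocity of joint plunger below -0.2 m/s).
It fails at once if the plunger is pressed (more than 4 mm) while the beaker is not under the nozzle (value of joint plunger above 0.004 m and horizontal distance between beaker_center and nozzle_tip above 0.022 m).
It fails at once if the beaker is tipped by more than 0.4 rad (angle between beaker_center's own z axis and vertical above 0.4 rad).
It fails at once if a bystander is shifted by more than 20 mm or toppled (distance of any of tube_rack, flask, dish, amber_bottle, wash_bottle, cylinder_grad, spatula from where it was at the start of the episode above 0.02 m or angle between any of tube_rack, flask, dish, amber_bottle, wash_bottle, cylinder_grad's own z axis and vertical above 0.4 rad).
It also fails if it takes over 67 s, if anything falls off the work surface, if the arm or the gripper's body presses on something with over 40 N, if the wrist force passes 120 N, or if a joint passes its speed limit or range.

## Working session

There is one attempt and no reset: what is moved stays moved. The work goes in short steps, Python scripts to look and compute and a tool call to move; the robot and the scene stay as the last step left them, time stands still between calls to the robot, and variables do not carry over. Pictures are saved under pics/ and viewed, and the job is handed in when it is done.

Besides the shell and the picture viewer there is one more tool, called after "Call:" as name([rows], argument=value, ...), one row to a line, values as JSON. jog_arm: Moves the arm, as the interface text tells. Its arguments: {"type":"object","properties":{"increments":{"type":"array","items":{"type":"array","items":{"type":"number"}}}},"required":["increments"]}

```bash
mkdir -p pics; ls; python3 - <<'E'
from bench import bot
import cv2,numpy as np,pickle
s=bot.get_state();print(s)
for n in ("side","top"):
    c=bot.capture(n);pickle.dump(c,open(f'{n}0.pkl','wb'));cv2.imwrite(f'pics/{n}0.png',c['color'])
    print(n,c['vertical_fov'],c['cx'],c['cy'],c['world_from_camera'].round(4).tolist())
E
```

```text
pics
{'time': 0.0, 'joints': array([ 1.22837078e+00,  1.24503749e-01,  1.65169924e+00, -3.07586726e-05,
        1.36751426e+00, -8.26229050e-02]), 'qd': array([-0.00073582, -0.00092124, -0.00229408, -0.00086485, -0.00216958,
        0.00067325]), 'joint_efforts': array([-2.01197381e-04, -4.23628414e+01, -3.65442681e+01, -7.85307452e-05,
        6.90848989e-03, -4.00414049e-07]), 'ee_pos': array([0.16682736, 0.62760886, 0.24403896]), 'tcp_rot': array([-0.4068861 , -3.11470814,  0.00327177]), 'force': array([-0.24496097,  0.00941498,  0.70588588]), 'moment': array([-0.01474872, -0.01605592,  0.01429483]), 'width': 0.9990420803907757}
side 56.426786666152395 251.08281005114512 188.49324154242362 [[0.9799, -0.1402, 0.1419, 0.4159], [-0.198, -0.5957, 0.7784, -0.7141], [-0.0246, -0.7909, -0.6115, 0.7138], [0.0, 0.0, 0.0, 1.0]]
top 55.48986198563458 259.3342911646966 186.75614148518935 [[-0.0182, -0.9845, 0.1746, 0.3157], [-0.9997, 0.0155, -0.0171, -0.0232], [0.0142, -0.1749, -0.9845, 1.3486], [0.0, 0.0, 0.0, 1.0]]
```

View pics/side0.png

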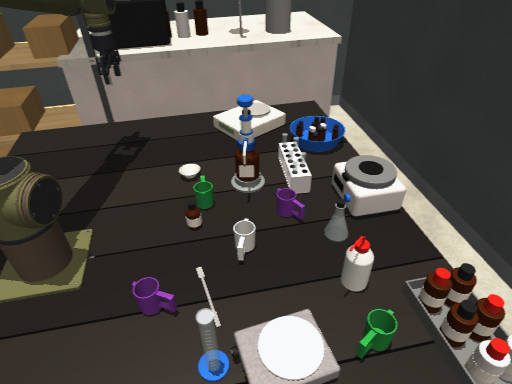

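View pics/top0.png

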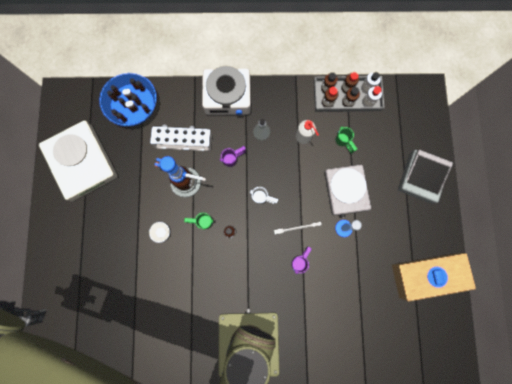

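Beaker candidates (top view): white (261,195), green (204,221) and (346,137), purple (231,156) and (301,262). The other white things are the dish (159,232) and the wash bottle (306,130). I choose the white handled one at top (261,195), side (244,238), and check it in a crop.

```bash
cat > h.py <<'E'
import numpy as np,cv2,pickle
def load(n): return pickle.load(open(n,'rb'))
def f(c): return 0.5*c['color'].shape[0]/np.tan(np.radians(c['vertical_fov']/2))
def cloud(c):
    z=c['range_z'];v,u=np.mgrid[:z.shape[0],:z.shape[1]];F=f(c)
    p=np.stack([(u-c['cx'])/F*z,(v-c['cy'])/F*z,z],-1);M=c['world_from_camera']
    w=p@M[:3,:3].T+M[:3,3];w[z==0]=np.nan;return w
def ray(c,u,v,h):
    M=c['world_from_camera'];F=f(c);d=M[:3,:3]@np.array([(u-c['cx'])/F,(v-c['cy'])/F,1]);o=M[:3,3]
    return o+d*(h-o[2])/d[2]
E
python3 - <<'E'
from h import *
s=load('side0.pkl');t=load('top0.pkl')
a=cv2.resize(s['color'][210:270,200:290],None,fx=5,fy=5,interpolation=cv2.INTER_CUBIC)
b=cv2.resize(t['color'][145:225,150:290],None,fx=5,fy=5,interpolation=cv2.INTER_CUBIC)
c=cv2.resize(s['color'][85:200,180:320],None,fx=5,fy=5,interpolation=cv2.INTER_CUBIC)
cv2.imwrite('pics/a.png',a);cv2.imwrite('pics/b.png',b);cv2.imwrite('pics/c.png',c)
for n,c in(('s',s),('t',t)):
    w=cloud(c);print(n,np.nanmean(np.isnan(w[...,0])))
    hsv=cv2.cvtColor(c['color'],cv2.COLOR_BGR2HSV)
    white=(hsv[...,1]<60)&(hsv[...,2]>110)
    blue=(hsv[...,0]>100)&(hsv[...,0]<125)&(hsv[...,1]>150)&(hsv[...,2]>80)
    for nm,m in(('white',white),('blue',blue)):
        k,l,st,ce=cv2.connectedComponentsWithStats(m.astype(np.uint8))
        for i in range(1,k):
            if st[i,4]>40:
                p=w[l==i];p=p[~np.isnan(p[:,0])]
                if len(p) and abs(p[:,0].mean()-.5)<.5 and abs(p[:,1].mean())<.6: print(n,nm,ce[i].round(1),st[i,4],np.median(p,0).round(3),p.min(0).round(3),p.max(0).round(3))
E
```

```text
s 0.003957112630208333
s white [244.4 151. ] 68 [0.557 0.145 0.175] [0.55  0.129 0.142] [0.571 0.207 0.182]
s white [294.4 168. ] 1065 [0.722 0.183 0.066] [ 0.699  0.129 -0.003] [0.807 0.453 0.118]
s white [189.  169.4] 222 [0.39  0.333 0.017] [ 0.352  0.279 -0.003] [0.429 0.395 0.029]
s white [246.2 170.7] 169 [0.567 0.191 0.075] [0.546 0.131 0.054] [0.588 0.207 0.134]
s white [247. 184.] 194 [0.56  0.197 0.013] [ 0.522  0.173 -0.001] [0.631 0.273 0.037]
s white [193.9 221.9] 105 [0.389 0.045 0.028] [0.363 0.039 0.003] [0.407 0.101 0.043]
s white [244.1 236.1] 626 [ 0.514 -0.066  0.048] [ 0.488 -0.113 -0.001] [0.545 0.059 0.07 ]
s white [340.1 223. ] 84 [ 0.769 -0.076  0.055] [ 0.756 -0.083  0.033] [ 0.785 -0.071  0.071]
s white [358.  269.2] 925 [ 0.738 -0.245  0.076] [ 0.713 -0.254 -0.001] [ 0.789 -0.113  0.151]
s white [206.2 305.4] 502 [ 0.397 -0.271  0.009] [ 0.368 -0.372 -0.002] [ 0.419 -0.099  0.177]
s white [468.6 346.3] 2130 [ 0.876 -0.45   0.037] [ 0.849 -0.506 -0.   ] [ 0.942 -0.269  0.109]
s white [285.6 350.4] 5588 [ 0.536 -0.379  0.049] [ 0.443 -0.439 -0.001] [ 0.625 -
[... 1232 characters left out ...]
 102 [ 0.397 -0.355  0.172] [ 0.381 -0.422 -0.005] [ 0.428 -0.339  0.183]
t white [158.6 231.9] 405 [0.392 0.323 0.008] [ 0.353  0.285 -0.006] [0.433 0.365 0.03 ]
t white [183.1 255.5] 829 [ 0.316  0.232 -0.001] [ 0.15   0.209 -0.01 ] [0.42  0.286 0.008]
t white [256.5 359.4] 96 [ 0.043 -0.032  0.294] [-0.031 -0.053  0.287] [0.058 0.033 0.298]
t blue [127.9 100. ] 1670 [0.897 0.456 0.012] [ 0.787  0.338 -0.006] [1.    0.573 0.067]
t blue [167.6 164.5] 238 [0.574 0.229 0.298] [ 0.555  0.207 -0.002] [0.641 0.331 0.305]
t blue [180.8 177. ] 42 [0.561 0.212 0.16 ] [0.55  0.198 0.144] [0.588 0.242 0.189]
t blue [341.9 228.4] 136 [ 0.391 -0.344  0.007] [ 0.366 -0.376 -0.005] [ 0.425 -0.325  0.109]
```

View pics/a.png

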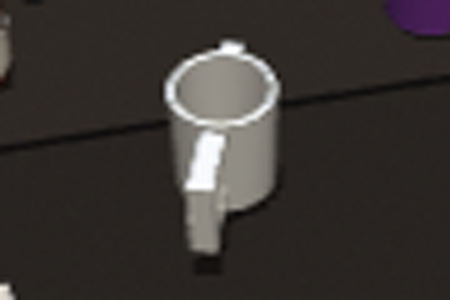

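View pics/b.png

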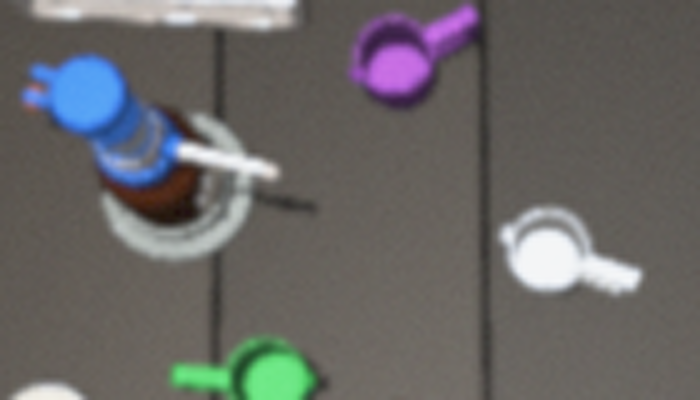

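View pics/c.png

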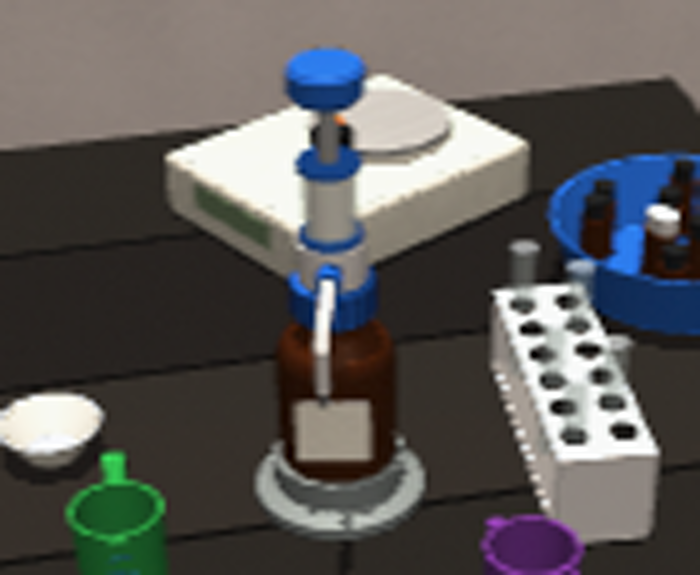

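```bash
python3 - <<'E'
from h import *
from scipy.optimize import least_squares
s=load('side0.pkl');t=load('top0.pkl')
def circ(p):
    r=least_squares(lambda q:np.hypot(p[:,0]-q[0],p[:,1]-q[1])-q[2],[*p[:,:2].mean(0),.03],loss='soft_l1',f_scale=.002);return r.x
for n,c in(('s',s),('t',t)):
    w=cloud(c);hsv=cv2.cvtColor(c['color'],cv2.COLOR_BGR2HSV)
    def sel(x0,x1,y0,y1,z0,z1): 
        m=(w[...,0]>x0)&(w[...,0]<x1)&(w[...,1]>y0)&(w[...,1]<y1)&(w[...,2]>z0)&(w[...,2]<z1);return m
    m=sel(.46,.58,-.14,.02,.055,.075);p=w[m]
    print(n,'beaker hi',len(p));
    o=p[np.argsort(p[:,1])];
    # rim
    near=p[np.hypot(p[:,0]-.517,p[:,1]+.045)<.04]
    print('rim circ',circ(near[near[:,2]>.06]),len(near))
    hd=p[p[:,1]<-.085];print('handle',hd.mean(0),hd.min(0),hd.max(0),len(hd))
    m=sel(.53,.63,.17,.27,.297,.31);v,u=np.nonzero(m);p=w[m];print('knob',circ(p),p.mean(0),p.min(0),p.max(0),len(p))
    print('  ray', ray(c,u.mean(),v.mean(),.301), circ(p))
    m=sel(.5,.62,.08,.19,.125,.19);p=w[m];print('tube',len(p));
    for q in p[np.argsort(p[:,1])][::max(1,len(p)//25)]: print(q.round(3))
    # plate
    m=sel(.44,.64,-.47,-.26,.046,.056);p=w[m];print('plate',p.min(0),p.max(0),len(p))
    m=sel(.52,.64,.12,.28,.02,.04);p=w[m];print('holder',p.min(0),p.max(0),len(p),circ(p))
E
```

```text
s beaker hi 241
rim circ [ 0.51651788 -0.04773233  0.0269825 ] 186
handle [ 0.49808284 -0.09873624  0.06016073] [ 0.48902262 -0.11028317  0.05527332] [ 0.50843844 -0.08515615  0.0637122 ] 50
knob [0.57714745 0.22417442 0.01613097] [0.57709777 0.22263715 0.3007133 ] [0.55643209 0.20353707 0.2970466 ] [0.60022201 0.24687622 0.30287252] 94
  ray [0.57696796 0.22188673 0.301     ] [0.57714745 0.22417442 0.01613097]
tube 64
[0.555 0.129 0.163]
[0.552 0.131 0.156]
[0.552 0.131 0.159]
[0.556 0.132 0.168]
[0.552 0.133 0.151]
[0.555 0.133 0.157]
[0.552 0.133 0.147]
[0.555 0.133 0.147]
[0.552 0.134 0.144]
[0.553 0.134 0.16 ]
[0.55  0.134 0.167]
[0.55  0.135 0.16 ]
[0.552 0.135 0.136]
[0.555 0.135 0.142]
[0.557 0.136 0.176]
[0.55  0.136 0.163]
[0.551 0.137 0.172]
[0.551 0.139 0.174]
[0.555 0.141 0.179]
[0.558 0.143 0.177]
[0.556 0.146 0.179]
[0.556 0.149 0.181]
[0.563 0.154 0.177]
[0.56  0.155 0.18 ]
[0.564 0.16  0.176]
[0.565 0.164 0.178]
[0.563 0.167 0.179]
[0.566 0.169 0.178]
[0.567 0.175 0.177]
[0.568 0.178 0.179]
[0.565 0.18  0.181]
[0.566 0.187 0.181]
plate [ 0.48308373 -0.43475846  0.046
[... 1048 characters left out ...]
[0.559 0.159 0.179]
[0.556 0.16  0.176]
[0.563 0.16  0.177]
[0.562 0.162 0.179]
[0.559 0.163 0.178]
[0.562 0.166 0.18 ]
[0.56  0.166 0.175]
[0.562 0.169 0.181]
[0.566 0.169 0.179]
[0.56  0.17  0.175]
[0.566 0.172 0.179]
[0.562 0.172 0.178]
[0.56  0.173 0.174]
[0.562 0.176 0.178]
[0.566 0.176 0.176]
[0.562 0.179 0.18 ]
[0.566 0.179 0.179]
[0.562 0.182 0.181]
[0.566 0.182 0.178]
[0.569 0.182 0.178]
[0.566 0.185 0.18 ]
[0.563 0.186 0.176]
[0.57  0.186 0.176]
[0.566 0.189 0.178]
[0.569 0.189 0.178]
plate [ 0.46344435 -0.43634082  0.04600008] [ 0.61074671 -0.30502213  0.05584599] 800
holder [0.53567552 0.18690216 0.02008982] [0.6111244  0.26490594 0.03950517] 65 [0.57816611 0.22939049 0.04106874]
```

The crop confirms the white handled cup, with its handle towards -y (slightly -x). Next I check the arm link heights and compute the first move.

```bash
cat >> h.py <<'E'
from scipy.spatial.transform import Rotation as R
def plan(st,pos,yaw_y=None,ref=None):
    """shift/turn fractions from the commanded pose (ref=(pos,rotvec) or state); yaw_y = angle of tool y axis in world (mod pi)"""
    p0,r0=(st['ee_pos'],st['tcp_rot']) if ref is None else ref
    R0=R.from_rotvec(r0);d=R0.inv().apply(np.array(pos)-p0)/.3
    y=R0.as_matrix()[:,1];cur=np.arctan2(y[1],y[0])
    w=np.zeros(3)
    if yaw_y is not None:
        dy=(yaw_y-cur+np.pi/2)%np.pi-np.pi/2
        ya=cur+dy;Y=np.array([np.cos(ya),np.sin(ya),0]);Z=np.array([0,0,-1.]);X=np.cross(Y,Z)
        R1=R.from_matrix(np.stack([X,Y,Z],1));w=(R0.inv()*R1).as_rotvec()/np.pi
    print('cur tool y deg',np.degrees(cur).round(2),'shift',d.round(4),'dist',(np.linalg.norm(d)*.3).round(4),'turn',w.round(4))
    return d,w
E
python3 - <<'E'
from h import *
from bench import bot
s=load('side0.pkl');t=load('top0.pkl');w=cloud(s)
for v,u in((8,20),(8,50),(8,80),(20,95),(30,100),(45,102),(60,105),(72,105),(200,40),(180,20)): print(u,v,w[v,u].round(3))
w=cloud(t)
for v,u in((350,30),(340,10),(320,25),(365,80),(350,245),(380,100)): print('t',u,v,w[v,u].round(3))
for c in(s,t):
    w=cloud(c);m=(w[...,0]>.46)&(w[...,0]<.56)&(w[...,1]>-.125)&(w[...,1]<-.078)&(w[...,2]>.05)&(w[...,2]<.07)
    p=w[m];print(len(p),p.mean(0),np.median(p,0)); d=p.mean(0)[:2]-[.5166,-.0466];print(np.degrees(np.arctan2(d[1],d[0])))
b=np.radians(-110.1)
st=bot.get_state()
ax=np.array([.5166,-.0466]);bar=ax+.062*np.array([np.cos(b),np.sin(b)]);print(bar)
plan(st,[*bar,.16],b+np.pi/2)
E
```

```text
20 8 [0.049 0.338 0.542]
50 8 [0.116 0.341 0.538]
80 8 [0.156 0.477 0.51 ]
95 20 [0.166 0.592 0.453]
100 30 [0.172 0.594 0.422]
102 45 [0.168 0.586 0.378]
105 60 [0.163 0.592 0.327]
105 72 [0.16  0.554 0.3  ]
40 200 [ 0.08  -0.046  0.239]
20 180 [ 0.056 -0.034  0.288]
t 30 350 [0.137 0.411 0.596]
t 10 340 [0.152 0.465 0.574]
t 25 320 [0.151 0.576 0.344]
t 80 365 [0.112 0.307 0.611]
t 245 350 [0.053 0.006 0.295]
t 100 380 [0.094 0.257 0.64 ]
69 [ 0.4983862  -0.097673    0.05921374] [ 0.49826674 -0.09958568  0.06024836]
-109.62739922463415
35 [ 0.49883168 -0.09294732  0.05954606] [ 0.49898324 -0.09353406  0.05985078]
-110.97548458084945
[ 0.4952931  -0.10482384]
cur tool y deg 75.12 shift [-1.6854 -2.0779  0.2843] dist 0.8072 turn [-0.0005 -0.0005 -0.471 ]
```

Call:
jog_arm([
  [1, -0.65, -0.8, 0, 0, 0, -0.25],
  [1, -0.65, -0.8, 0, 0, 0, -0.25],
  [1, -0.65, -0.8, 0, 0, 0, -0.25],
  [1, -0.65, -0.8, 0, 0, 0, -0.25],
  [1, -0.65, -0.8, 0, 0, 0, -0.25],
  [1, -0.65, -0.8, 0, 0, 0, -0.25],
  [1, -0.65, -0.8, 0, 0, 0, -0.25],
  [1, -0.65, -0.8, 0, 0, 0, -0.25],
])

```text
time: 0.77
ee_pos: [0.2943, 0.3431, 0.2447]
tcp_rot: [0.817, -3.033, 0.002]
force: [0.8, 0.3, 0.2]
width: 1.002
```

```bash
cat > go.py <<'E'
import sys
from h import *
from bench import bot
a=[float(x) for x in sys.argv[1:]]
st=bot.get_state();print('t',round(st['time'],2),'pos',st['ee_pos'].round(4),'rv',st['tcp_rot'].round(4),'F',st['force'].round(2),'w',round(st['width'],3),'q',st['joints'].round(2))
plan(st,a[:3],np.radians(a[3]) if len(a)>3 else None)
E
python3 go.py .4953 -.1048 .16 -20.1
```

```text
t 0.77 pos [0.2943 0.3431 0.2447] rv [ 8.1690e-01 -3.0332e+00  2.1000e-03] F [0.79 0.34 0.18] w 1.002 q [ 0.74 -0.33  2.07 -0.    1.4  -1.35]
cur tool y deg 120.14 shift [ 0.1703 -1.6272  0.2845] dist 0.4982 turn [-0.0003 -0.0003 -0.2209]
```

The half-turn I picked would run j6 out of range, so I turn the other way instead.

```bash
sed -i 's|dy=(yaw_y-cur+np.pi/2)%np.pi-np.pi/2|dy=(yaw_y-cur+np.pi)%(2*np.pi)-np.pi|' h.py; python3 go.py .4953 -.1048 .16 -20.1
```

```text
t 0.77 pos [0.2943 0.3431 0.2447] rv [ 8.1690e-01 -3.0332e+00  2.1000e-03] F [0.79 0.34 0.18] w 1.002 q [ 0.74 -0.33  2.07 -0.    1.4  -1.35]
cur tool y deg 120.14 shift [ 0.1703 -1.6272  0.2845] dist 0.4982 turn [-4.000e-04  4.000e-04  7.791e-01]
```

Call:
jog_arm([
  [1, 0.1, -0.9, 0, 0, 0, 0.31],
  [1, 0.1, -0.9, 0, 0, 0, 0.31],
  [1, 0.1, -0.9, 0, 0, 0, 0.31],
  [1, 0.1, -0.9, 0, 0, 0, 0.31],
  [1, 0.1, -0.9, 0, 0, 0, 0.31],
  [1, 0.1, -0.9, 0, 0, 0, 0.31],
  [1, 0.1, -0.9, 0, 0, 0, 0.31],
  [1, 0.1, -0.9, 0, 0, 0, 0.31],
])

```text
time: 1.43
ee_pos: [0.4043, 0.094, 0.245]
tcp_rot: [0.716, 3.059, -0.002]
force: [-0.5, 0.6, -0.1]
width: 0.999
```

```bash
python3 go.py .4953 -.1048 .16 -20.1
```

```text
t 1.43 pos [0.4043 0.094  0.245 ] rv [ 7.1600e-01  3.0587e+00 -2.1000e-03] F [-0.53  0.55 -0.13] w 0.999 q [ 0.1  -0.43  2.14 -0.    1.43 -1.01]
cur tool y deg 63.65 shift [-0.566  -0.4588  0.2841] dist 0.2346 turn [-2.000e-04  4.000e-04  4.653e-01]
```

Call:
jog_arm([
  [1, -0.566, -0.459, 0, 0, 0, 0.3],
  [1, -0.566, -0.459, 0, 0, 0, 0.3],
  [1, -0.566, -0.459, 0, 0, 0, 0.3],
  [1, -0.566, -0.459, 0, 0, 0, 0.3],
  [1, -0.566, -0.459, 0, 0, 0, 0.3],
  [1, -0.566, -0.459, 0, 0, 0, 0.3],
  [1, -0.566, -0.459, 0, 0, 0, 0.3],
  [1, -0.566, -0.459, 0, 0, 0, 0.3],
])

```text
time: 2.1
ee_pos: [0.4966, -0.1014, 0.2445]
tcp_rot: [-2.021, -2.403, 0.001]
force: [-0.2, 0.9, 0.1]
width: 0.997
```

```bash
python3 go.py .4953 -.1048 .12 -20.1
```

```text
t 2.1 pos [ 0.4966 -0.1014  0.2445] rv [-2.0209e+00 -2.4032e+00  9.0000e-04] F [-0.22  0.87  0.11] w 0.997 q [-0.31 -0.2   1.96  0.    1.38 -0.48]
cur tool y deg 9.88 shift [-0.0109 -0.0055  0.4149] dist 0.1245 turn [-5.000e-04 -1.000e-04  1.665e-01]
```

Call:
jog_arm([
  [0.7, 0, 0, 0, 0, 0, 0.1665],
  [0.7, 0, 0, 0.1, 0, 0, 0.1665],
  [0.7, 0, 0, 0.2, 0, 0, 0.1665],
  [0.7, 0, 0, 0.3, 0, 0, 0.1665],
  [0.7, 0, 0, 0.415, 0, 0, 0.1665],
  [0.7, 0, 0, 0.415, 0, 0, 0.1665],
  [0.7, 0, 0, 0.415, 0, 0, 0.1665],
  [0.7, 0, 0, 0.415, 0, 0, 0.1665],
])

```text
time: 2.77
ee_pos: [0.4975, -0.1004, 0.1224]
tcp_rot: [2.566, 1.81, 0.002]
force: [-0.2, -0.5, 0.4]
width: 0.705
```

```bash
python3 go.py .4953 -.1048 .04 -20.1; python3 - <<'E'
from h import *
from bench import bot
a=[]
for n in("side","top"):
    c=bot.capture(n);pickle.dump(c,open(n+'1.pkl','wb'))
    v,u=(225,230) if n=='side' else (195,265)
    a.append(cv2.resize(c['color'][v-45:v+45,u-45:u+45],(400,400),interpolation=cv2.INTER_CUBIC))
cv2.imwrite('pics/d.png',np.hstack(a))
E
```

```text
t 2.77 pos [ 0.4975 -0.1004  0.1224] rv [2.5662e+00 1.8099e+00 1.6000e-03] F [-0.22 -0.48  0.42] w 0.705 q [-0.3  -0.08  2.08 -0.    1.15  0.04]
cur tool y deg -19.61 shift [-0.0162 -0.0025  0.2746] dist 0.0825 turn [ 0.0005 -0.      0.0027]
```

View pics/d.png

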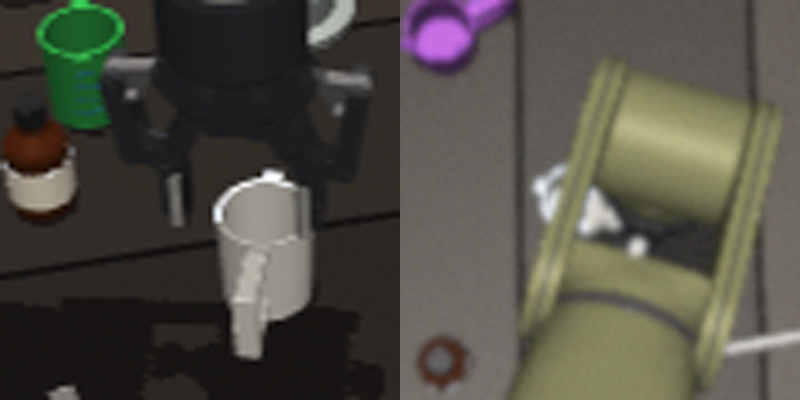

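The close crop shows the fingers straddling the white handle at (250,300). I descend and close.

Call:
jog_arm([
  [0.7, -0.016, -0.002, 0.05, 0, 0, 0.003],
  [0.7, -0.016, -0.002, 0.12, 0, 0, 0.003],
  [0.7, -0.016, -0.002, 0.2, 0, 0, 0.003],
  [0.7, -0.016, -0.002, 0.24, 0, 0, 0.003],
  [0.7, -0.016, -0.002, 0.27, 0, 0, 0.003],
  [0.7, -0.016, -0.002, 0.274, 0, 0, 0.003],
  [0.7, -0.016, -0.002, 0.274, 0, 0, 0.003],
  [0.7, -0.016, -0.002, 0.274, 0, 0, 0.003],
])

```text
time: 3.53
ee_pos: [0.4956, -0.1048, 0.0401]
tcp_rot: [2.575, 1.797, 0.002]
force: [0.2, 0.6, -0.3]
width: 0.703
```

```bash
python3 go.py .4953 -.1048 .04 -20.1
```

```text
t 3.53 pos [ 0.4956 -0.1048  0.0401] rv [2.5748e+00 1.7966e+00 2.3000e-03] F [ 0.21  0.6  -0.31] w 0.703 q [-0.31  0.03  2.12  0.    0.98  0.04]
cur tool y deg -20.19 shift [-0.0003 -0.0011  0.0002] dist 0.0003 turn [ 0.0008 -0.     -0.0005]
```

Call:
jog_arm([
  [0.4, 0, 0, 0, 0, 0, 0],
  [0.2, 0, 0, 0, 0, 0, 0],
  [0, 0, 0, 0, 0, 0, 0],
  [0, 0, 0, 0, 0, 0, 0],
  [0, 0, 0, 0, 0, 0, 0],
  [0, 0, 0, 0, 0, 0, 0],
  [0, 0, 0, 0, 0, 0, 0],
  [0, 0, 0, 0, 0, 0, 0],
])

```text
time: 4.2
ee_pos: [0.4948, -0.1047, 0.0392]
tcp_rot: [2.576, 1.797, 0.0]
force: [-1.6, -0.1, 5.7]
width: 0.154
```

```bash
python3 go.py .531 .077 .055 -20.1
```

```text
t 4.2 pos [ 0.4948 -0.1047  0.0392] rv [2.5760e+00 1.7972e+00 5.0000e-04] F [-1.58 -0.08  5.67] w 0.154 q [-0.31  0.03  2.12 -0.    0.98  0.04]
cur tool y deg -20.2 shift [ 0.61   -0.0959 -0.0529] dist 0.1859 turn [ 0.0002  0.     -0.0005]
```

Call:
jog_arm([
  [0, 0, 0, -0.03, 0, 0, 0],
  [0, 0, 0, -0.07, 0, 0, 0],
  [0, 0.1, -0.016, -0.1, 0, 0, 0],
  [0, 0.2, -0.032, -0.1, 0, 0, 0],
  [0, 0.3, -0.048, -0.1, 0, 0, 0],
  [0, 0.36, -0.058, -0.1, 0, 0, 0],
  [0, 0.4, -0.063, -0.1, 0, 0, 0],
  [0, 0.4, -0.063, -0.1, 0, 0, 0],
])

```text
time: 4.87
ee_pos: [0.5185, 0.0164, 0.0692]
tcp_rot: [2.574, 1.801, 0.001]
force: [0.4, 0.2, -1.4]
width: 0.152
```

```bash
python3 go.py .531 .077 .05 -20.1; cat > look.py <<'E'
import sys
from h import *
from bench import bot
k=sys.argv[1];cx,cy=float(sys.argv[2]),float(sys.argv[3]);dz=float(sys.argv[4])
from scipy.optimize import least_squares
def circ(p): return least_squares(lambda q:np.hypot(p[:,0]-q[0],p[:,1]-q[1])-.0275,[cx,cy],loss='soft_l1',f_scale=.002).x
a=[]
for n in("side","top"):
    c=bot.capture(n);pickle.dump(c,open(n+k+'.pkl','wb'));w=cloud(c)
    hsv=cv2.cvtColor(c['color'],cv2.COLOR_BGR2HSV);wh=(hsv[...,1]<70)&(hsv[...,2]>90)
    m=wh&(np.hypot(w[...,0]-cx,w[...,1]-cy)<.05)&(abs(w[...,2]-dz-.064)<.006);p=w[m]
    if len(p)>8: print(n,len(p),'rim',circ(p).round(4),'zmax',p[:,2].max().round(4))
    M=np.linalg.inv(c['world_from_camera']);q=M[:3,:3]@[cx,cy,.06+dz]+M[:3,3];u=int(q[0]/q[2]*f(c)+c['cx']);v=int(q[1]/q[2]*f(c)+c['cy'])
    u=np.clip(u,50,461);v=np.clip(v,50,333)
    a.append(cv2.resize(c['color'][v-50:v+50,u-50:u+50],(400,400),interpolation=cv2.INTER_CUBIC))
cv2.imwrite('pics/l%s.png'%k,np.hstack(a))
E
python3 look.py 2 .538 .073 .03
```

```text
t 4.87 pos [0.5185 0.0164 0.0692] rv [2.5741e+00 1.8008e+00 1.1000e-03] F [ 0.43  0.2  -1.36] w 0.152 q [-0.07  0.02  2.08  0.    1.04  0.28]
cur tool y deg -20.05 shift [ 0.204  -0.0302  0.0639] dist 0.0648 turn [ 0.0002 -0.0002  0.0003]
side 31 rim [0.5357 0.0693] zmax 0.0959
top 9 rim [0.5396 0.0794] zmax 0.0986
```

View pics/l2.png

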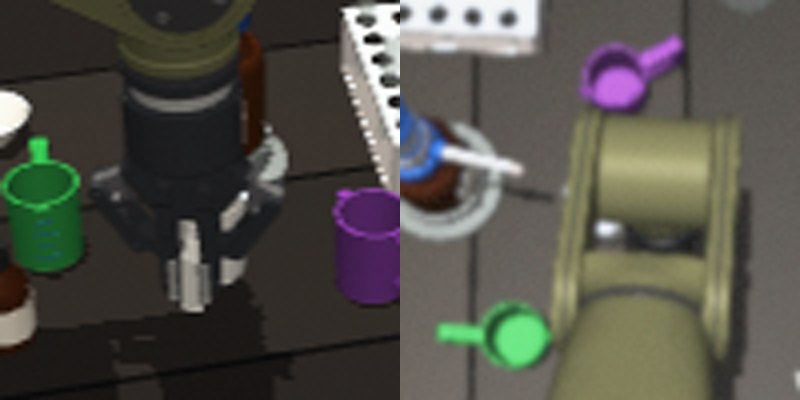

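Call:
jog_arm([
  [0, 0.05, -0.007, 0, 0, 0, 0],
  [0, 0.1, -0.015, 0.01, 0, 0, 0],
  [0, 0.15, -0.022, 0.02, 0, 0, 0],
  [0, 0.19, -0.029, 0.03, 0, 0, 0],
  [0, 0.205, -0.031, 0.05, 0, 0, 0],
  [0, 0.205, -0.031, 0.07, 0, 0, 0],
  [0, 0.205, -0.031, 0.08, 0, 0, 0],
  [0, 0.205, -0.031, 0.08, 0, 0, 0],
])

```text
time: 5.63
ee_pos: [0.5295, 0.0748, 0.0432]
tcp_rot: [-2.576, -1.796, 0.004]
force: [0.3, 0.1, -1.3]
width: 0.153
```

```bash
python3 go.py .5307 .0774 .0405 -20.1;python3 look.py 3 .5525 .1355 .01
```

```text
t 5.63 pos [0.5295 0.0748 0.0432] rv [-2.576  -1.7961  0.0041] F [ 0.3   0.07 -1.25] w 0.153 q [ 0.04  0.09  2.05 -0.    1.    0.39]
cur tool y deg -20.23 shift [0.0093 0.0007 0.0088] dist 0.0039 turn [-0.0008  0.0004 -0.0007]
```

View pics/l3.png

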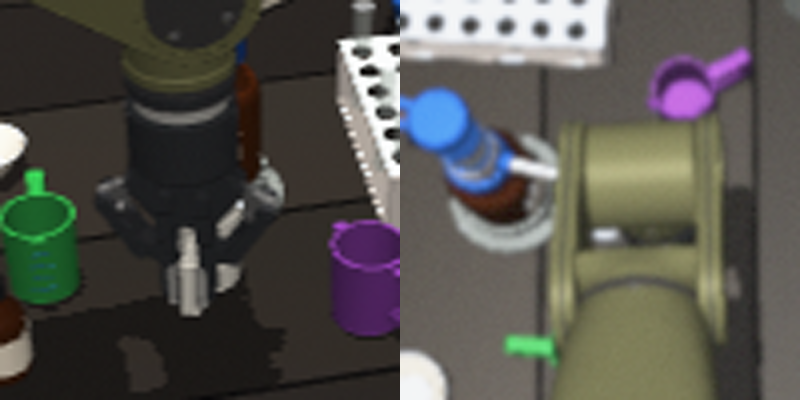

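Call:
jog_arm([
  [0, 0.005, 0, 0, 0, 0, 0],
  [0, 0.009, 0, 0.004, 0, 0, 0],
  [0, 0.009, 0, 0.008, 0, 0, 0],
  [0, 0.009, 0, 0.01, 0, 0, 0],
  [0, 0.009, 0, 0.012, 0, 0, 0],
  [0, 0.009, 0, 0.012, 0, 0, 0],
  [0, 0.009, 0, 0.012, 0, 0, 0],
  [0, 0.009, 0, 0.012, 0, 0, 0],
])

```text
time: 6.4
ee_pos: [0.5316, 0.0781, 0.0411]
tcp_rot: [2.576, 1.798, 0.0]
force: [-0.1, 0.5, -1.5]
width: 0.151
```

```bash
python3 go.py .5307 .0774 .0405 -20.1
```

```text
t 6.4 pos [0.5316 0.0781 0.0411] rv [2.5764e+00 1.7975e+00 1.0000e-04] F [-0.07  0.53 -1.52] w 0.151 q [ 0.05  0.1   2.05 -0.    0.99  0.4 ]
cur tool y deg -20.2 shift [-0.0033 -0.0021  0.0019] dist 0.0013 turn [ 0.     -0.     -0.0005]
```

Call:
jog_arm([
  [0, -0.003, -0.002, 0.002, 0, 0, 0],
  [0, -0.003, -0.002, 0.004, 0, 0, 0],
  [0, -0.003, -0.002, 0.006, 0, 0, 0],
  [0, -0.003, -0.002, 0.006, 0, 0, 0],
  [0, -0.003, -0.002, 0.006, 0, 0, 0],
  [0, -0.003, -0.002, 0.006, 0, 0, 0],
  [0, -0.003, -0.002, 0.006, 0, 0, 0],
  [0, -0.003, -0.002, 0.006, 0, 0, 0],
])

```text
time: 7.07
ee_pos: [0.5308, 0.0775, 0.0393]
tcp_rot: [2.576, 1.798, 0.0]
force: [-1.3, -0.7, 1.5]
width: 0.151
```

Contact with the table: the force went up to +1.5. I open, then rise.

Call:
jog_arm([
  [0.2, 0, 0, 0, 0, 0, 0],
  [0.3, 0, 0, 0, 0, 0, 0],
  [0.5, 0, 0, 0, 0, 0, 0],
  [0.6, 0, 0, 0, 0, 0, 0],
  [0.6, 0, 0, 0, 0, 0, 0],
  [0.6, 0, 0, -0.03, 0, 0, 0],
  [0.6, 0, 0, -0.1, 0, 0, 0],
  [0.6, 0, 0, -0.2, 0, 0, 0],
])

```text
time: 7.73
ee_pos: [0.5285, 0.0774, 0.0976]
tcp_rot: [-2.574, -1.796, 0.008]
force: [0.3, 0.7, 0.3]
width: 0.603
```

Call:
jog_arm([
  [0.6, -0.1, 0, -0.15, 0, 0, 0],
  [0.4, -0.3, 0, -0.3, 0, 0, 0],
  [0.3, -0.3, 0, -0.45, 0, 0, 0],
  [0.2, -0.3, 0, -0.6, 0, 0, 0],
  [0, -0.3, 0, -0.75, 0, 0, 0],
  [0, -0.3, 0, -0.85, 0, 0, 0],
  [0, -0.3, 0, -0.85, 0, 0, 0],
  [0, -0.3, 0, -0.85, 0, 0, 0],
])

```text
time: 8.4
ee_pos: [0.5018, -0.0076, 0.3647]
tcp_rot: [2.568, 1.791, 0.018]
force: [1.2, 0.1, 0.6]
width: -0.0
```

```bash
python3 go.py .577 .227 .345 -20.1;python3 look.py 4 .5525 .1355 0
```

```text
t 8.4 pos [ 0.5018 -0.0076  0.3647] rv [2.5682 1.7907 0.0184] F [1.23 0.06 0.56] w -0.0 q [-0.12 -0.27  1.82 -0.    1.57  0.23]
cur tool y deg -20.23 shift [ 0.8203 -0.0364  0.0681] dist 0.2472 turn [ 0.0049 -0.0011 -0.0007]
side 123 rim [0.5523 0.1334] zmax 0.069
top 30 rim [0.5528 0.1364] zmax 0.0697
```

View pics/l4.png

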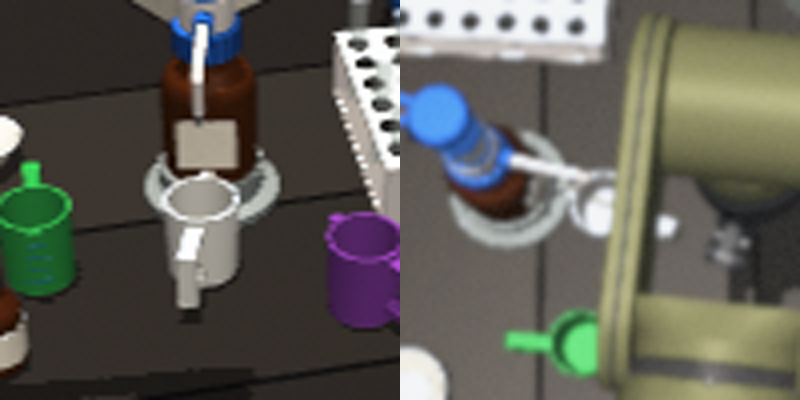

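The beaker stands at (0.5525, 0.135), under the nozzle (crop left: beaker at (200,230) below the tip at (200,120)). Next I go above the knob.

Call:
jog_arm([
  [0, 0.12, -0.005, 0, 0, 0, 0],
  [0, 0.25, -0.01, 0, 0, 0, 0],
  [0, 0.38, -0.017, 0, 0, 0, 0],
  [0, 0.51, -0.022, 0, 0, 0, 0],
  [0, 0.63, -0.028, 0, 0, 0, 0],
  [0, 0.74, -0.033, 0.01, 0, 0, 0],
  [0, 0.82, -0.036, 0.02, 0, 0, 0],
  [0, 0.82, -0.036, 0.03, 0, 0, 0],
])

```text
time: 9.17
ee_pos: [0.5739, 0.2313, 0.3418]
tcp_rot: [-2.57, -1.802, 0.006]
force: [-0.7, -0.3, -0.2]
width: -0.001
```

```bash
python3 go.py .577 .227 .32 -20.1
```

```text
t 9.17 pos [0.5739 0.2313 0.3418] rv [-2.5704 -1.8017  0.0061] F [-0.7  -0.28 -0.2 ] w -0.001 q [0.3  0.02 1.6  0.   1.53 0.64]
cur tool y deg -19.94 shift [-0.0097  0.0149  0.0726] dist 0.0224 turn [-0.0014  0.0005  0.0009]
```

Call:
jog_arm([
  [0, -0.01, 0.015, 0.01, 0, 0, 0],
  [0, -0.01, 0.015, 0.03, 0, 0, 0],
  [0, -0.01, 0.015, 0.04, 0, 0, 0],
  [0, -0.01, 0.015, 0.05, 0, 0, 0],
  [0, -0.01, 0.015, 0.05, 0, 0, 0],
  [0, -0.01, 0.015, 0.05, 0, 0, 0],
  [0, -0.01, 0.015, 0.05, 0, 0, 0],
  [0, -0.01, 0.015, 0.05, 0, 0, 0],
])

```text
time: 9.83
ee_pos: [0.5777, 0.223, 0.3308]
tcp_rot: [2.577, 1.797, 0.001]
force: [-0.2, -0.2, -0.0]
width: -0.001
```

```bash
python3 go.py .577 .227 .317 -20.1; python3 look.py 5 .577 .227 .25
```

```text
t 9.83 pos [0.5777 0.223  0.3308] rv [2.5766e+00 1.7969e+00 1.4000e-03] F [-0.19 -0.17 -0.03] w -0.001 q [0.28 0.02 1.62 0.   1.5  0.63]
cur tool y deg -20.22 shift [ 0.0116 -0.007   0.0462] dist 0.0144 turn [ 0.0002 -0.0002 -0.0007]
```

View pics/l5.png

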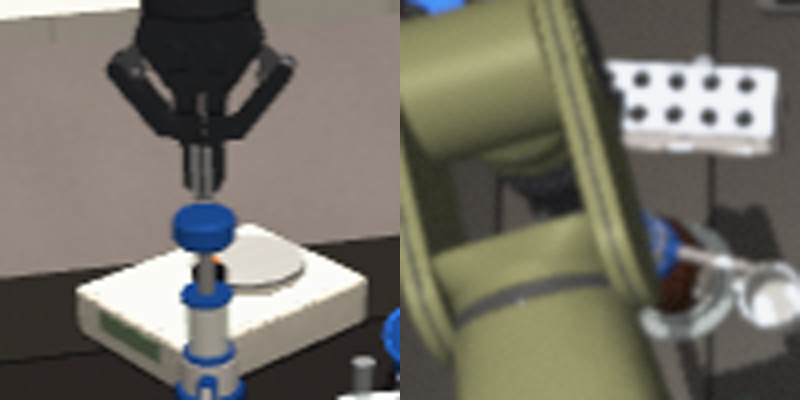

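The fingertips (205,190) sit centred above the blue knob (205,215).

Call:
jog_arm([
  [0, 0.006, -0.003, 0.005, 0, 0, 0],
  [0, 0.012, -0.007, 0.01, 0, 0, 0],
  [0, 0.012, -0.007, 0.018, 0, 0, 0],
  [0, 0.012, -0.007, 0.026, 0, 0, 0],
  [0, 0.012, -0.007, 0.034, 0, 0, 0],
  [0, 0.012, -0.007, 0.04, 0, 0, 0],
  [0, 0.012, -0.007, 0.04, 0, 0, 0],
  [0, 0.012, -0.007, 0.04, 0, 0, 0],
])

```text
time: 10.6
ee_pos: [0.5768, 0.2273, 0.3179]
tcp_rot: [-2.576, -1.797, 0.001]
force: [-0.2, -0.4, 0.6]
width: -0.002
```

Call:
jog_arm([
  [0, 0, 0, 0.002, 0, 0, 0],
  [0, 0, 0, 0.004, 0, 0, 0],
  [0, 0, 0, 0.006, 0, 0, 0],
  [0, 0, 0, 0.008, 0, 0, 0],
  [0, 0, 0, 0.01, 0, 0, 0],
  [0, 0, 0, 0.012, 0, 0, 0],
  [0, 0, 0, 0.014, 0, 0, 0],
  [0, 0, 0, 0.016, 0, 0, 0],
])

```text
time: 11.27
ee_pos: [0.577, 0.2274, 0.3141]
tcp_rot: [2.576, 1.797, 0.001]
force: [-1.1, 0.2, 2.9]
width: 0.004
```

Call:
jog_arm([
  [0, 0, 0, 0.004, 0, 0, 0],
  [0, 0, 0, 0.008, 0, 0, 0],
  [0, 0, 0, 0.012, 0, 0, 0],
  [0, 0, 0, 0.016, 0, 0, 0],
  [0, 0, 0, 0.02, 0, 0, 0],
  [0, 0, 0, 0.024, 0, 0, 0],
  [0, 0, 0, 0.028, 0, 0, 0],
  [0, 0, 0, 0.032, 0, 0, 0],
])

```text
time: 11.93
ee_pos: [0.577, 0.2273, 0.3039]
tcp_rot: [2.576, 1.797, 0.0]
force: [-2.2, -1.1, 3.3]
width: 0.003
```

```bash
python3 go.py .577 .227 .31
```

```text
t 11.93 pos [0.577  0.2273 0.3039] rv [2.5765e+00 1.7974e+00 4.0000e-04] F [-2.2  -1.15  3.28] w 0.003 q [0.29 0.03 1.65 0.   1.46 0.64]
cur tool y deg -20.2 shift [-0.0011  0.0005 -0.0203] dist 0.0061 turn [0. 0. 0.]
```

Call:
jog_arm([
  [0, 0, 0, 0.0005, 0, 0, 0],
  [0, 0, 0, 0.001, 0, 0, 0],
  [0, 0, 0, 0.0015, 0, 0, 0],
  [0, 0, 0, 0.002, 0, 0, 0],
  [0, 0, 0, 0.0025, 0, 0, 0],
  [0, 0, 0, 0.003, 0, 0, 0],
  [0, 0, 0, 0.0035, 0, 0, 0],
  [0, 0, 0, 0.004, 0, 0, 0],
])

```text
time: 12.6
ee_pos: [0.577, 0.2274, 0.3027]
tcp_rot: [2.576, 1.798, 0.0]
force: [-0.2, 0.2, 5.1]
width: 0.003
```

Call:
jog_arm([
  [0, 0, 0, 0.0005, 0, 0, 0],
  [0, 0, 0, 0.001, 0, 0, 0],
  [0, 0, 0, 0.0015, 0, 0, 0],
  [0, 0, 0, 0.002, 0, 0, 0],
  [0, 0, 0, 0.0025, 0, 0, 0],
  [0, 0, 0, 0.003, 0, 0, 0],
  [0, 0, 0, 0.0035, 0, 0, 0],
  [0, 0, 0, 0.004, 0, 0, 0],
])

```text
time: 13.27
ee_pos: [0.577, 0.2274, 0.3015]
tcp_rot: [2.576, 1.798, 0.0]
force: [-0.1, -0.6, 4.4]
width: -0.003
```

Call:
jog_arm([
  [0, 0, 0, 0.0005, 0, 0, 0],
  [0, 0, 0, 0.001, 0, 0, 0],
  [0, 0, 0, 0.0015, 0, 0, 0],
  [0, 0, 0, 0.002, 0, 0, 0],
  [0, 0, 0, 0.0025, 0, 0, 0],
  [0, 0, 0, 0.003, 0, 0, 0],
  [0, 0, 0, 0.0035, 0, 0, 0],
  [0, 0, 0, 0.004, 0, 0, 0],
])

```text
time: 13.93
ee_pos: [0.5769, 0.2274, 0.3003]
tcp_rot: [2.576, 1.798, 0.0]
force: [-0.6, -0.9, 4.2]
width: -0.003
```

Call:
jog_arm([
  [0, 0, 0, 0.0005, 0, 0, 0],
  [0, 0, 0, 0.001, 0, 0, 0],
  [0, 0, 0, 0.0015, 0, 0, 0],
  [0, 0, 0, 0.002, 0, 0, 0],
  [0, 0, 0, 0.0025, 0, 0, 0],
  [0, 0, 0, 0.003, 0, 0, 0],
  [0, 0, 0, 0.0035, 0, 0, 0],
  [0, 0, 0, 0.004, 0, 0, 0],
])

```text
time: 14.6
ee_pos: [0.5769, 0.2274, 0.299]
tcp_rot: [2.576, 1.798, 0.0]
force: [0.9, -0.5, 4.5]
width: 0.003
```

Call:
jog_arm([
  [0, 0, 0, 0.0005, 0, 0, 0],
  [0, 0, 0, 0.001, 0, 0, 0],
  [0, 0, 0, 0.0015, 0, 0, 0],
  [0, 0, 0, 0.002, 0, 0, 0],
  [0, 0, 0, 0.0025, 0, 0, 0],
  [0, 0, 0, 0.003, 0, 0, 0],
  [0, 0, 0, 0.0035, 0, 0, 0],
  [0, 0, 0, 0.004, 0, 0, 0],
])

```text
time: 15.27
ee_pos: [0.5769, 0.2274, 0.2978]
tcp_rot: [2.577, 1.798, 0.0]
force: [0.3, -0.1, 5.0]
width: -0.002
```

Call:
jog_arm([
  [0, 0, 0, 0.0005, 0, 0, 0],
  [0, 0, 0, 0.001, 0, 0, 0],
  [0, 0, 0, 0.0015, 0, 0, 0],
  [0, 0, 0, 0.002, 0, 0, 0],
  [0, 0, 0, 0.0025, 0, 0, 0],
  [0, 0, 0, 0.003, 0, 0, 0],
  [0, 0, 0, 0.0035, 0, 0, 0],
  [0, 0, 0, 0.004, 0, 0, 0],
])

```text
time: 15.93
ee_pos: [0.5769, 0.2274, 0.2967]
tcp_rot: [2.576, 1.798, 0.0]
force: [-0.6, -0.4, 5.2]
width: -0.001
```

Call:
jog_arm([
  [0, 0, 0, 0.0005, 0, 0, 0],
  [0, 0, 0, 0.001, 0, 0, 0],
  [0, 0, 0, 0.0015, 0, 0, 0],
  [0, 0, 0, 0.002, 0, 0, 0],
  [0, 0, 0, 0.0025, 0, 0, 0],
  [0, 0, 0, 0.003, 0, 0, 0],
  [0, 0, 0, 0.0035, 0, 0, 0],
  [0, 0, 0, 0.004, 0, 0, 0],
])

```text
time: 16.6
ee_pos: [0.577, 0.2274, 0.2956]
tcp_rot: [2.577, 1.797, 0.0]
force: [-0.1, -0.5, 5.4]
width: -0.0
```

Call:
jog_arm([
  [0, 0, 0, 0.0005, 0, 0, 0],
  [0, 0, 0, 0.001, 0, 0, 0],
  [0, 0, 0, 0.0015, 0, 0, 0],
  [0, 0, 0, 0.002, 0, 0, 0],
  [0, 0, 0, 0.0025, 0, 0, 0],
  [0, 0, 0, 0.003, 0, 0, 0],
  [0, 0, 0, 0.0035, 0, 0, 0],
  [0, 0, 0, 0.004, 0, 0, 0],
])

```text
time: 17.27
ee_pos: [0.5769, 0.2273, 0.2944]
tcp_rot: [2.576, 1.797, 0.0]
force: [-0.2, -0.1, 5.7]
width: 0.003
```

Call:
jog_arm([
  [0, 0, 0, 0.0005, 0, 0, 0],
  [0, 0, 0, 0.001, 0, 0, 0],
  [0, 0, 0, 0.0015, 0, 0, 0],
  [0, 0, 0, 0.002, 0, 0, 0],
  [0, 0, 0, 0.0025, 0, 0, 0],
  [0, 0, 0, 0.003, 0, 0, 0],
  [0, 0, 0, 0.0035, 0, 0, 0],
  [0, 0, 0, 0.004, 0, 0, 0],
])

```text
time: 17.93
ee_pos: [0.5769, 0.2274, 0.2932]
tcp_rot: [2.576, 1.798, 0.0]
force: [-0.1, -0.3, 6.2]
width: 0.001
```

Call:
jog_arm([
  [0, 0, 0, 0.0005, 0, 0, 0],
  [0, 0, 0, 0.001, 0, 0, 0],
  [0, 0, 0, 0.0015, 0, 0, 0],
  [0, 0, 0, 0.002, 0, 0, 0],
  [0, 0, 0, 0.0025, 0, 0, 0],
  [0, 0, 0, 0.003, 0, 0, 0],
  [0, 0, 0, 0.0035, 0, 0, 0],
  [0, 0, 0, 0.004, 0, 0, 0],
])

```text
time: 18.6
ee_pos: [0.5769, 0.2274, 0.2921]
tcp_rot: [2.576, 1.798, 0.0]
force: [-0.2, -0.9, 5.9]
width: -0.0
```

Call:
jog_arm([
  [0, 0, 0, 0.0005, 0, 0, 0],
  [0, 0, 0, 0.001, 0, 0, 0],
  [0, 0, 0, 0.0015, 0, 0, 0],
  [0, 0, 0, 0.002, 0, 0, 0],
  [0, 0, 0, 0.0025, 0, 0, 0],
  [0, 0, 0, 0.003, 0, 0, 0],
  [0, 0, 0, 0.0035, 0, 0, 0],
  [0, 0, 0, 0.004, 0, 0, 0],
])

```text
time: 19.27
ee_pos: [0.5769, 0.2274, 0.291]
tcp_rot: [2.576, 1.798, 0.0]
force: [-0.9, -0.7, 6.8]
width: 0.002
```

Call:
jog_arm([
  [0, 0, 0, 0.0005, 0, 0, 0],
  [0, 0, 0, 0.001, 0, 0, 0],
  [0, 0, 0, 0.0015, 0, 0, 0],
  [0, 0, 0, 0.002, 0, 0, 0],
  [0, 0, 0, 0.0025, 0, 0, 0],
  [0, 0, 0, 0.003, 0, 0, 0],
  [0, 0, 0, 0.003, 0, 0, 0],
  [0, 0, 0, 0.003, 0, 0, 0],
])

```text
time: 19.93
ee_pos: [0.5769, 0.2274, 0.2901]
tcp_rot: [2.576, 1.797, 0.0]
force: [-0.5, 0.2, 6.3]
width: -0.003
```

Call:
jog_arm([
  [0, 0, 0, 0.0005, 0, 0, 0],
  [0, 0, 0, 0.001, 0, 0, 0],
  [0, 0, 0, 0.0015, 0, 0, 0],
  [0, 0, 0, 0.002, 0, 0, 0],
  [0, 0, 0, 0.0025, 0, 0, 0],
  [0, 0, 0, 0.003, 0, 0, 0],
  [0, 0, 0, 0.0035, 0, 0, 0],
  [0, 0, 0, 0.004, 0, 0, 0],
])

```text
time: 20.6
ee_pos: [0.577, 0.2274, 0.289]
tcp_rot: [2.576, 1.797, 0.001]
force: [-0.9, 0.2, 5.6]
width: -0.003
```

Call:
jog_arm([
  [0, 0, 0, 0.0005, 0, 0, 0],
  [0, 0, 0, 0.001, 0, 0, 0],
  [0, 0, 0, 0.0015, 0, 0, 0],
  [0, 0, 0, 0.002, 0, 0, 0],
  [0, 0, 0, 0.0025, 0, 0, 0],
  [0, 0, 0, 0.003, 0, 0, 0],
  [0, 0, 0, 0.0035, 0, 0, 0],
  [0, 0, 0, 0.004, 0, 0, 0],
])

```text
time: 21.27
ee_pos: [0.5769, 0.2274, 0.2878]
tcp_rot: [2.576, 1.798, 0.0]
force: [-2.0, -0.0, 6.3]
width: 0.001
```

Call:
jog_arm([
  [0, 0, 0, 0.0005, 0, 0, 0],
  [0, 0, 0, 0.001, 0, 0, 0],
  [0, 0, 0, 0.0015, 0, 0, 0],
  [0, 0, 0, 0.002, 0, 0, 0],
  [0, 0, 0, 0.0025, 0, 0, 0],
  [0, 0, 0, 0.003, 0, 0, 0],
  [0, 0, 0, 0.0035, 0, 0, 0],
  [0, 0, 0, 0.004, 0, 0, 0],
])

```text
time: 21.93
ee_pos: [0.577, 0.2274, 0.2867]
tcp_rot: [2.576, 1.797, 0.001]
force: [-1.4, 0.1, 6.0]
width: 0.003
```

Call:
jog_arm([
  [0, 0, 0, 0.0005, 0, 0, 0],
  [0, 0, 0, 0.001, 0, 0, 0],
  [0, 0, 0, 0.0015, 0, 0, 0],
  [0, 0, 0, 0.002, 0, 0, 0],
  [0, 0, 0, 0.0025, 0, 0, 0],
  [0, 0, 0, 0.003, 0, 0, 0],
  [0, 0, 0, 0.0035, 0, 0, 0],
  [0, 0, 0, 0.004, 0, 0, 0],
])

```text
time: 22.6
ee_pos: [0.577, 0.2274, 0.2855]
tcp_rot: [2.576, 1.797, 0.001]
force: [-0.5, -0.9, 6.3]
width: -0.003
```

Call:
jog_arm([
  [0, 0, 0, 0.0005, 0, 0, 0],
  [0, 0, 0, 0.001, 0, 0, 0],
  [0, 0, 0, 0.0015, 0, 0, 0],
  [0, 0, 0, 0.002, 0, 0, 0],
  [0, 0, 0, 0.0025, 0, 0, 0],
  [0, 0, 0, 0.003, 0, 0, 0],
  [0, 0, 0, 0.0035, 0, 0, 0],
  [0, 0, 0, 0.004, 0, 0, 0],
])

```text
time: 23.27
ee_pos: [0.577, 0.2274, 0.2843]
tcp_rot: [2.576, 1.797, 0.001]
force: [-0.2, -1.2, 6.1]
width: -0.002
```

Call:
jog_arm([
  [0, 0, 0, 0.0005, 0, 0, 0],
  [0, 0, 0, 0.001, 0, 0, 0],
  [0, 0, 0, 0.0015, 0, 0, 0],
  [0, 0, 0, 0.002, 0, 0, 0],
  [0, 0, 0, 0.0025, 0, 0, 0],
  [0, 0, 0, 0.003, 0, 0, 0],
  [0, 0, 0, 0.0035, 0, 0, 0],
  [0, 0, 0, 0.004, 0, 0, 0],
])

```text
time: 23.93
ee_pos: [0.577, 0.2274, 0.2832]
tcp_rot: [2.576, 1.797, 0.001]
force: [-1.7, 0.1, 6.0]
width: -0.003
```

Call:
jog_arm([
  [0, 0, 0, 0.0005, 0, 0, 0],
  [0, 0, 0, 0.001, 0, 0, 0],
  [0, 0, 0, 0.0015, 0, 0, 0],
  [0, 0, 0, 0.002, 0, 0, 0],
  [0, 0, 0, 0.0025, 0, 0, 0],
  [0, 0, 0, 0.003, 0, 0, 0],
  [0, 0, 0, 0.0035, 0, 0, 0],
  [0, 0, 0, 0.004, 0, 0, 0],
])

```text
time: 24.6
ee_pos: [0.577, 0.2274, 0.2821]
tcp_rot: [2.576, 1.797, 0.001]
force: [-0.8, -1.0, 7.5]
width: 0.001
```

Call:
jog_arm([
  [0, 0, 0, 0.0005, 0, 0, 0],
  [0, 0, 0, 0.001, 0, 0, 0],
  [0, 0, 0, 0.0015, 0, 0, 0],
  [0, 0, 0, 0.002, 0, 0, 0],
  [0, 0, 0, 0.0025, 0, 0, 0],
  [0, 0, 0, 0.003, 0, 0, 0],
  [0, 0, 0, 0.003, 0, 0, 0],
  [0, 0, 0, 0.003, 0, 0, 0],
])

```text
time: 25.27
ee_pos: [0.577, 0.2274, 0.2814]
tcp_rot: [2.576, 1.797, 0.001]
force: [-1.6, -0.9, 7.4]
width: -0.001
```

Call:
jog_arm([
  [0, 0, 0, 0.0005, 0, 0, 0],
  [0, 0, 0, 0.001, 0, 0, 0],
  [0, 0, 0, 0.0015, 0, 0, 0],
  [0, 0, 0, 0.002, 0, 0, 0],
  [0, 0, 0, 0.002, 0, 0, 0],
  [0, 0, 0, 0.002, 0, 0, 0],
  [0, 0, 0, 0.002, 0, 0, 0],
  [0, 0, 0, 0.002, 0, 0, 0],
])

```text
time: 25.93
ee_pos: [0.577, 0.2274, 0.2813]
tcp_rot: [2.576, 1.797, 0.001]
force: [-2.1, -0.5, 9.5]
width: 0.003
```

Bottomed: the tool no longer moves and the force is rising. I seat it gently and hold.

Call:
jog_arm([
  [0, 0, 0, 0.0005, 0, 0, 0],
  [0, 0, 0, 0.001, 0, 0, 0],
  [0, 0, 0, 0.0015, 0, 0, 0],
  [0, 0, 0, 0.002, 0, 0, 0],
  [0, 0, 0, 0.0025, 0, 0, 0],
  [0, 0, 0, 0.0025, 0, 0, 0],
  [0, 0, 0, 0.0025, 0, 0, 0],
  [0, 0, 0, 0.0025, 0, 0, 0],
])

```text
time: 26.6
ee_pos: [0.577, 0.2274, 0.2811]
tcp_rot: [2.576, 1.797, 0.002]
force: [-3.1, -1.0, 11.4]
width: 0.003
```

```bash
python3 go.py .577 .227 .31
```

```text
t 26.6 pos [0.577  0.2274 0.2811] rv [2.5761e+00 1.7973e+00 1.8000e-03] F [-3.09 -0.95 11.35] w 0.003 q [ 0.29  0.04  1.68 -0.    1.42  0.64]
cur tool y deg -20.19 shift [-0.0012  0.0006 -0.0964] dist 0.0289 turn [0. 0. 0.]
```

Call:
jog_arm([
  [0, 0, 0, 0.0005, 0, 0, 0],
  [0, 0, 0, 0.001, 0, 0, 0],
  [0, 0, 0, 0.0015, 0, 0, 0],
  [0, 0, 0, 0.002, 0, 0, 0],
  [0, 0, 0, 0.0025, 0, 0, 0],
  [0, 0, 0, 0.003, 0, 0, 0],
  [0, 0, 0, 0.003, 0, 0, 0],
  [0, 0, 0, 0.003, 0, 0, 0],
])

```text
time: 27.27
ee_pos: [0.577, 0.2274, 0.2809]
tcp_rot: [2.576, 1.797, 0.002]
force: [-4.7, -1.5, 13.6]
width: 0.004
```

Call:
jog_arm([
  [0, 0, 0, 0, 0, 0, 0],
  [0, 0, 0, 0, 0, 0, 0],
  [0, 0, 0, 0, 0, 0, 0],
  [0, 0, 0, 0, 0, 0, 0],
  [0, 0, 0, 0, 0, 0, 0],
  [0, 0, 0, 0, 0, 0, 0],
  [0, 0, 0, 0, 0, 0, 0],
  [0, 0, 0, 0, 0, 0, 0],
])

```text
time: 27.93
ee_pos: [0.577, 0.2274, 0.2809]
tcp_rot: [2.576, 1.797, 0.002]
force: [-3.8, -1.8, 11.7]
width: -0.004
```

Call:
jog_arm([
  [0, 0, 0, 0.0005, 0, 0, 0],
  [0, 0, 0, 0.001, 0, 0, 0],
  [0, 0, 0, 0.0015, 0, 0, 0],
  [0, 0, 0, 0.002, 0, 0, 0],
  [0, 0, 0, 0.002, 0, 0, 0],
  [0, 0, 0, 0.002, 0, 0, 0],
  [0, 0, 0, 0.002, 0, 0, 0],
  [0, 0, 0, 0.002, 0, 0, 0],
])

```text
time: 28.6
ee_pos: [0.5771, 0.2274, 0.2808]
tcp_rot: [2.576, 1.797, 0.003]
force: [-5.7, -1.9, 13.6]
width: 0.0
```

Call:
jog_arm([
  [0, 0, 0, 0, 0, 0, 0],
  [0, 0, 0, 0, 0, 0, 0],
  [0, 0, 0, -0.002, 0, 0, 0],
  [0, 0, 0, -0.005, 0, 0, 0],
  [0, 0, 0, -0.01, 0, 0, 0],
  [0, 0, 0, -0.016, 0, 0, 0],
  [0, 0, 0, -0.022, 0, 0, 0],
  [0, 0, 0, -0.028, 0, 0, 0],
])

```text
time: 29.27
ee_pos: [0.5769, 0.2274, 0.2866]
tcp_rot: [2.576, 1.797, 0.001]
force: [-1.9, -0.2, 5.8]
width: 0.001
```

Call:
jog_arm([
  [0, 0, 0, -0.006, 0, 0, 0],
  [0, 0, 0, -0.012, 0, 0, 0],
  [0, 0, 0, -0.018, 0, 0, 0],
  [0, 0, 0, -0.024, 0, 0, 0],
  [0, 0, 0, -0.03, 0, 0, 0],
  [0, 0, 0, -0.036, 0, 0, 0],
  [0, 0, 0, -0.042, 0, 0, 0],
  [0, 0, 0, -0.048, 0, 0, 0],
])

```text
time: 29.93
ee_pos: [0.5769, 0.2274, 0.3004]
tcp_rot: [-2.576, -1.798, 0.0]
force: [0.1, -0.3, 4.1]
width: -0.004
```

Call:
jog_arm([
  [0, 0, 0, -0.006, 0, 0, 0],
  [0, 0, 0, -0.012, 0, 0, 0],
  [0, 0, 0, -0.018, 0, 0, 0],
  [0, 0, 0, -0.024, 0, 0, 0],
  [0, 0, 0, -0.03, 0, 0, 0],
  [0, 0, 0, -0.036, 0, 0, 0],
  [0, 0, 0, -0.042, 0, 0, 0],
  [0, 0, 0, -0.048, 0, 0, 0],
])

```text
time: 30.6
ee_pos: [0.5769, 0.2273, 0.3147]
tcp_rot: [-2.576, -1.797, 0.0]
force: [1.4, -0.2, 2.3]
width: -0.001
```

Call:
jog_arm([
  [0, 0, 0, -0.006, 0, 0, 0],
  [0, 0, 0, -0.012, 0, 0, 0],
  [0, 0, 0, -0.018, 0, 0, 0],
  [0, 0, 0, -0.024, 0, 0, 0],
  [0, 0, 0, -0.03, 0, 0, 0],
  [0, 0, 0, -0.04, 0, 0, 0],
  [0, 0, 0, -0.07, 0, 0, 0],
  [0, 0, 0, -0.1, 0, 0, 0],
])

```text
time: 31.27
ee_pos: [0.5767, 0.2273, 0.3451]
tcp_rot: [-2.576, -1.797, 0.001]
force: [0.3, -0.5, -0.0]
width: -0.003
```

```bash
python3 go.py .5308 .0775 .36 -20.1;python3 look.py 6 .5525 .1355 0
```

```text
t 31.27 pos [0.5767 0.2273 0.3451] rv [-2.5763e+00 -1.7974e+00  1.4000e-03] F [ 0.26 -0.49 -0.01] w -0.003 q [ 0.29  0.02  1.6  -0.    1.53  0.64]
cur tool y deg -20.2 shift [-0.5215  0.0287 -0.0494] dist 0.1574 turn [-0.0002  0.0002 -0.0005]
side 132 rim [0.5524 0.1331] zmax 0.0689
top 61 rim [0.5521 0.1353] zmax 0.0698
```

View pics/l6.png

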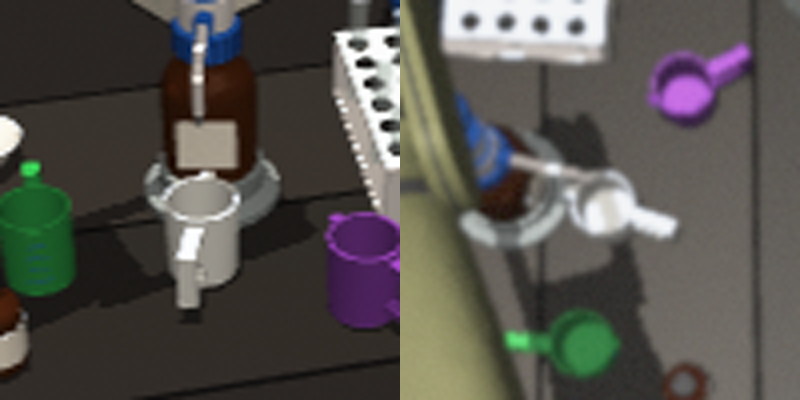

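Plunger back up and the beaker is unmoved (handle at (190,265) left, (655,222) right). Now I return to the handle.

Call:
jog_arm([
  [0, -0.1, 0.005, -0.05, 0, 0, 0],
  [0, -0.2, 0.011, -0.05, 0, 0, 0],
  [0.2, -0.32, 0.018, -0.05, 0, 0, 0],
  [0.4, -0.44, 0.024, -0.05, 0, 0, 0],
  [0.6, -0.54, 0.029, -0.05, 0, 0, 0],
  [0.6, -0.6, 0.029, 0.05, 0, 0, 0],
  [0.6, -0.62, 0.029, 0.15, 0, 0, 0],
  [0.6, -0.62, 0.029, 0.25, 0, 0, 0],
])

```text
time: 32.03
ee_pos: [0.5209, 0.0481, 0.2702]
tcp_rot: [2.577, 1.793, 0.004]
force: [1.4, 0.4, 0.5]
width: 0.601
```

```bash
python3 go.py .5308 .0775 .04 -20.1
```

```text
t 32.03 pos [0.5209 0.0481 0.2702] rv [2.5769 1.7931 0.0039] F [1.43 0.42 0.52] w 0.601 q [-0.01 -0.18  1.9  -0.    1.41  0.34]
cur tool y deg -20.34 shift [ 0.1026 -0.0056  0.7673] dist 0.2322 turn [ 0.001  -0.0002 -0.0013]
```

Call:
jog_arm([
  [0.6, 0, 0, 0.1, 0, 0, 0],
  [0.6, 0, 0, 0.22, 0, 0, 0],
  [0.6, 0.02, 0, 0.34, 0, 0, 0],
  [0.6, 0.06, -0.003, 0.45, 0, 0, 0],
  [0.6, 0.1, -0.005, 0.53, 0, 0, 0],
  [0.6, 0.1, -0.005, 0.57, 0, 0, 0],
  [0.6, 0.1, -0.005, 0.57, 0, 0, 0],
  [0.6, 0.1, -0.005, 0.57, 0, 0, 0],
])

```text
time: 32.7
ee_pos: [0.53, 0.0782, 0.0992]
tcp_rot: [2.576, 1.798, -0.0]
force: [0.6, 0.7, 0.5]
width: 0.598
```

```bash
python3 go.py .5308 .0775 .0405 -20.1
```

```text
t 32.7 pos [0.53   0.0782 0.0992] rv [ 2.5761e+00  1.7978e+00 -4.0000e-04] F [0.63 0.74 0.5 ] w 0.598 q [ 0.05  0.01  2.03 -0.    1.1   0.4 ]
cur tool y deg -20.18 shift [-0.0014  0.0033  0.1956] dist 0.0587 turn [ 0.      0.0001 -0.0005]
```

Call:
jog_arm([
  [0.6, -0.001, 0.003, 0.06, 0, 0, 0],
  [0.6, -0.001, 0.003, 0.12, 0, 0, 0],
  [0.6, -0.001, 0.003, 0.17, 0, 0, 0],
  [0.6, -0.001, 0.003, 0.192, 0, 0, 0],
  [0.6, -0.001, 0.003, 0.195, 0, 0, 0],
  [0.6, -0.001, 0.003, 0.195, 0, 0, 0],
  [0.4, -0.001, 0.003, 0.195, 0, 0, 0],
  [0.25, -0.001, 0.003, 0.195, 0, 0, 0],
])

```text
time: 33.37
ee_pos: [0.5318, 0.0778, 0.042]
tcp_rot: [2.575, 1.796, 0.004]
force: [0.2, -0.2, -0.1]
width: 0.332
```

Call:
jog_arm([
  [0.1, 0, 0, 0, 0, 0, 0],
  [0, 0, 0, 0, 0, 0, 0],
  [0, 0, 0, 0, 0, 0, 0],
  [0, 0, 0, 0, 0, 0, 0],
  [0, 0, 0, 0, 0, 0, 0],
  [0, 0, 0, -0.02, 0, 0, 0],
  [0, 0, 0, -0.05, 0, 0, 0],
  [0, 0, 0, -0.08, 0, 0, 0],
])

```text
time: 34.03
ee_pos: [0.5299, 0.0779, 0.0643]
tcp_rot: [-2.576, -1.797, 0.002]
force: [-0.9, -0.5, -1.5]
width: 0.151
```

```bash
python3 go.py .52 0.03 .14 -20.1
```

```text
t 34.03 pos [0.5299 0.0779 0.0643] rv [-2.5758e+00 -1.7972e+00  1.9000e-03] F [-0.93 -0.55 -1.52] w 0.151 q [0.05 0.06 2.04 0.   1.04 0.4 ]
cur tool y deg -20.19 shift [-0.1614  0.0238 -0.2522] dist 0.0901 turn [-0.0004  0.0002 -0.0005]
```

Call:
jog_arm([
  [0, -0.06, 0.009, 0, 0, 0, 0],
  [0, -0.15, 0.022, -0.04, 0, 0, 0],
  [0, -0.25, 0.037, -0.1, 0, 0, 0],
  [0, -0.36, 0.054, -0.17, 0, 0, 0],
  [0, -0.47, 0.1, -0.22, 0, 0, 0],
  [0, -0.58, 0.15, -0.25, 0, 0, 0],
  [0, -0.68, 0.2, -0.25, 0, 0, 0],
  [0, -0.75, 0.23, -0.25, 0, 0, 0],
])

```text
time: 34.7
ee_pos: [0.5185, -0.1601, 0.1417]
tcp_rot: [2.575, 1.793, 0.003]
force: [0.5, -0.2, -1.1]
width: 0.147
```

```bash
python3 go.py .525 -.4285 .13 -20.1
```

```text
t 34.7 pos [ 0.5185 -0.1601  0.1417] rv [2.5746 1.7933 0.0028] F [ 0.46 -0.21 -1.11] w 0.147 q [-0.4  -0.03  1.99 -0.    1.18 -0.04]
cur tool y deg -20.28 shift [-0.8315  0.3302  0.0411] dist 0.2687 turn [ 0.0014  0.0003 -0.001 ]
```

Call:
jog_arm([
  [0, -0.1, 0.04, 0, 0, 0, 0],
  [0, -0.22, 0.087, 0, 0, 0, 0],
  [0, -0.34, 0.135, 0, 0, 0, 0],
  [0, -0.46, 0.183, 0, 0, 0, 0],
  [0, -0.58, 0.23, 0, 0, 0, 0],
  [0, -0.68, 0.27, 0.02, 0, 0, 0],
  [0, -0.75, 0.3, 0.03, 0, 0, 0],
  [0, -0.8, 0.318, 0.04, 0, 0, 0],
])

```text
time: 35.37
ee_pos: [0.5241, -0.4179, 0.1277]
tcp_rot: [2.577, 1.795, -0.0]
force: [0.5, 0.7, -1.2]
width: 0.152
```

Call:
jog_arm([
  [0, 0, 0, 0, 0, 0, 0],
  [0, 0, 0, 0, 0, 0, 0],
  [0, 0, 0, 0, 0, 0, 0],
  [0, 0, 0, 0, 0, 0, 0],
  [0, 0, 0, 0, 0, 0, 0],
  [0, 0, 0, 0, 0, 0, 0],
  [0, 0, 0, 0, 0, 0, 0],
  [0, 0, 0, 0, 0, 0, 0],
])

```text
time: 36.03
ee_pos: [0.5245, -0.4149, 0.1275]
tcp_rot: [2.576, 1.798, 0.0]
force: [0.2, -0.3, -0.3]
width: 0.154
```

```bash
python3 go.py .525 -.4285 .097 -20.1; python3 look.py 7 .5467 -.37 .09
```

```text
t 36.03 pos [ 0.5245 -0.4149  0.1275] rv [2.5758e+00 1.7981e+00 1.0000e-04] F [ 0.21 -0.31 -0.29] w 0.154 q [-0.75  0.26  1.7   0.    1.18 -0.4 ]
cur tool y deg -20.16 shift [-0.0419  0.0171  0.1018] dist 0.0334 turn [ 0.0001  0.     -0.0004]
top 37 rim [ 0.5458 -0.3552] zmax 0.1543
```

View pics/l7.png

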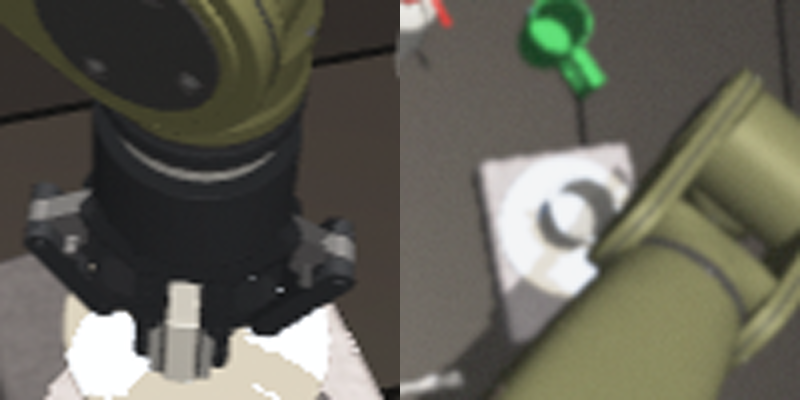

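Call:
jog_arm([
  [0, -0.015, 0.006, 0.01, 0, 0, 0],
  [0, -0.03, 0.012, 0.03, 0, 0, 0],
  [0, -0.042, 0.017, 0.05, 0, 0, 0],
  [0, -0.042, 0.017, 0.07, 0, 0, 0],
  [0, -0.042, 0.017, 0.09, 0, 0, 0],
  [0, -0.042, 0.017, 0.1, 0, 0, 0],
  [0, -0.042, 0.017, 0.105, 0, 0, 0],
  [0, -0.042, 0.017, 0.105, 0, 0, 0],
])

```text
time: 36.8
ee_pos: [0.5245, -0.4285, 0.0949]
tcp_rot: [-2.575, -1.797, 0.0]
force: [-0.5, -0.8, -1.6]
width: 0.152
```

Call:
jog_arm([
  [0, 0, 0, 0.002, 0, 0, 0],
  [0, 0, 0, 0.004, 0, 0, 0],
  [0, 0, 0, 0.006, 0, 0, 0],
  [0, 0, 0, 0.008, 0, 0, 0],
  [0, 0, 0, 0.01, 0, 0, 0],
  [0, 0, 0, 0.012, 0, 0, 0],
  [0, 0, 0, 0.012, 0, 0, 0],
  [0, 0, 0, 0.012, 0, 0, 0],
])

```text
time: 37.47
ee_pos: [0.5247, -0.4289, 0.0921]
tcp_rot: [-2.576, -1.798, 0.0]
force: [0.6, -0.1, -1.6]
width: 0.153
```

Call:
jog_arm([
  [0, 0, 0, 0.001, 0, 0, 0],
  [0, 0, 0, 0.002, 0, 0, 0],
  [0, 0, 0, 0.003, 0, 0, 0],
  [0, 0, 0, 0.004, 0, 0, 0],
  [0, 0, 0, 0.005, 0, 0, 0],
  [0, 0, 0, 0.005, 0, 0, 0],
  [0, 0, 0, 0.005, 0, 0, 0],
  [0, 0, 0, 0.005, 0, 0, 0],
])

```text
time: 38.13
ee_pos: [0.5249, -0.4292, 0.0915]
tcp_rot: [2.576, 1.797, -0.0]
force: [-2.3, 0.5, 5.9]
width: 0.148
```

Contact with the plate (+5.9 N; z 0.0915 is about 0.05 above the table grasp). I release and rise.

Call:
jog_arm([
  [0, 0, 0, -0.001, 0, 0, 0],
  [0.2, 0, 0, -0.002, 0, 0, 0],
  [0.3, 0, 0, -0.002, 0, 0, 0],
  [0.45, 0, 0, -0.002, 0, 0, 0],
  [0.6, 0, 0, -0.002, 0, 0, 0],
  [0.6, 0, 0, -0.002, 0, 0, 0],
  [0.6, 0, 0, -0.06, 0, 0, 0],
  [0.6, 0, 0, -0.15, 0, 0, 0],
])

```text
time: 38.8
ee_pos: [0.5228, -0.427, 0.1316]
tcp_rot: [-2.57, -1.793, 0.002]
force: [-0.5, -0.3, 0.4]
width: 0.598
```

Call:
jog_arm([
  [0.6, 0, 0, -0.1, 0, 0, 0],
  [0.6, 0, 0, -0.2, 0, 0, 0],
  [0.6, 0, 0, -0.3, 0, 0, 0],
  [0.6, 0, 0, -0.4, 0, 0, 0],
  [0.6, -0.1, 0, -0.5, 0, 0, 0],
  [0.6, -0.2, 0, -0.6, 0, 0, 0],
  [0.6, -0.3, 0, -0.6, 0, 0, 0],
  [0.6, -0.3, 0, -0.6, 0, 0, 0],
])

```text
time: 39.47
ee_pos: [0.4921, -0.5183, 0.3191]
tcp_rot: [2.575, 1.788, -0.003]
force: [0.1, 1.1, -0.9]
width: 0.597
```

```bash
python3 go.py .525 -.4285 .3 -20.1; python3 look.py 8 .5467 -.37 .05; python3 - <<'E'
from h import *
for n in('side','top'):
    a=load(n+'0.pkl');b=load(n+'8.pkl');cv2.imwrite(f'pics/{n}8.png',b['color'])
E
```

```text
t 39.47 pos [ 0.4921 -0.5183  0.3191] rv [ 2.5746e+00  1.7882e+00 -2.5000e-03] F [ 0.1   1.13 -0.89] w 0.597 q [-0.89  0.23  1.41 -0.    1.5  -0.53]
cur tool y deg -20.43 shift [ 0.3193 -0.002   0.0621] dist 0.0976 turn [ 0.0015  0.0017 -0.0019]
side 180 rim [ 0.5443 -0.374 ] zmax 0.1185
top 81 rim [ 0.5455 -0.3705] zmax 0.1192
```

View pics/side8.png

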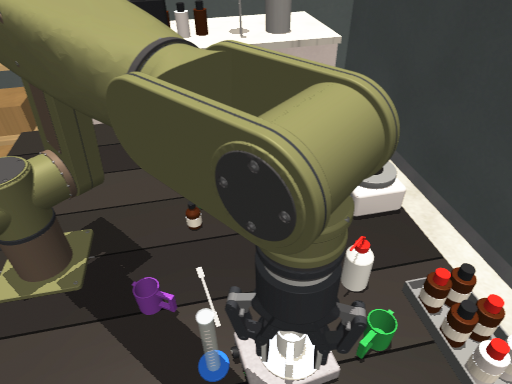

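View pics/top8.png

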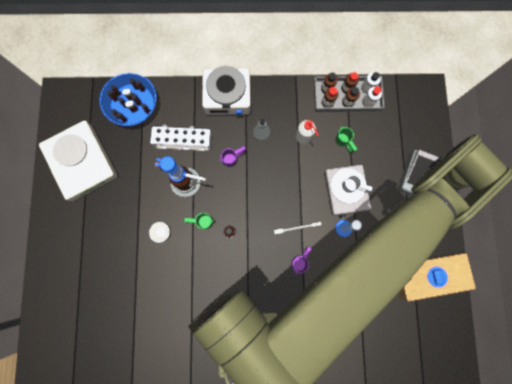

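The top view shows the beaker centred on the plate at (349,184), and the bystanders at their old pixels. I check the knob height and the bystander shift, then hand in.

```bash
python3 - <<'E'
from h import *
from bench import bot
a=load('top0.pkl');b=bot.capture('top')
w=cloud(b);m=(np.hypot(w[...,0]-.577,w[...,1]-.228)<.016)&(w[...,2]>.25);print('knob z',np.median(w[m][:,2]))
A=cv2.cvtColor(a['color'],6);B=cv2.cvtColor(b['color'],6)
for n,u,v in(('rack',180,138),('flask',262,130),('dish',159,232),('amber',229,231),('wash',306,132),('cyl',346,228),('spat',298,228)):
    t=A[v-10:v+10,u-12:u+12];r=cv2.matchTemplate(B[v-18:v+18,u-20:u+20],t,cv2.TM_CCOEFF_NORMED);_,s,_,l=cv2.minMaxLoc(r);print(n,round(s,2),l[0]-8,l[1]-8)
s=bot.get_state();print(abs(s['qd']).max(),s['force'].round(2),s['time']);print(bot.hand_in())
E
```

```text
knob z 0.30001198219222114
rack 1.0 0 0
flask 0.99 0 0
dish 1.0 0 0
amber 1.0 0 0
wash 1.0 0 0
cyl 0.87 0 0
spat 1.0 0 0
0.02061456126208881 [ 0.46  0.08 -0.32] 39.6167
the job is handed in; nothing more can be done
None
```

The job is done and handed in at 39.6 s; no verdict was reported, so these are my own checks.

- **Under the nozzle:** I stood the white beaker there and let go. The cameras put its axis at about (0.552, 0.135), within a few mm of the tip.
- **Plunger:** It bottomed after about 33–34 mm. I seated it at about 13–14 N total, which is roughly 6–7 N on the stop after taking off the spring, and held it for over 1 s. I then eased it up at about 20 mm/s. The knob top now reads 0.300 m, which is fully risen within the 2 mm calibration.
- **On the stirrer:** The beaker stands upright and released, 2–4 mm from the plate's centre (0.547, -0.371).
- **Bystanders:** None has shifted in the before/after top views (0 px). The measuring cylinder matched less well, 0.87 against at least 0.99 for the others, probably because the arm or its shadow is near it, but it also shows no shift.
- **Disagreements:** The side and top cameras differed by 2–3 mm in y, up to about 7 mm in one raw reading of the knob, so I averaged them. Force readings were noisy by about ±1 N.
- **Detour:** My first wrist turn was the wrong way for the last joint's range, so I turned back, with no contact.

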